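# Change the test base over from transformers to power boards

## Task

Change the low grey test base over from transformers to power boards: first put the tested yellow transformer from the white nest upright into the yellow tray, then exchange the white nest on the base for the stored orange nest, whose long pocket fits the power board, so that the white nest ends up in the black cradle that the orange one came from; the light grey rubber mat is free for setting a nest down in between. Once the orange nest is on the base, lay the green power board flat in its pocket, either way round. Each nest must lie flat inside the four corner guides, and the green nest must be left where it lies.

Things in the scene. Friction and masses are not known exactly. Their poses are not given: they have to be found in the camera images.
- test_base: Fixed low test base, grey housing 180 (its x) x 94 mm, steel top plate with brass probe pins. Origin: centre of its underside, on the bench. The nest lies on the top plate, 26 mm above the origin, along x either way round; four red corner guides rise 8 mm above the plate and leave 6 mm play all round. The long sides are open over 118 mm for fingers.
- cradle_a: Fixed black storage cradle 174 (its x) x 86 mm. Origin: centre of its underside, on the bench. The nest lies on its floor, 6 mm above the origin, along x either way round; grey corner guides rise 8 mm above the floor and leave 6 mm play all round. The long sides are open over 118 mm for fingers. Holds the orange nest at the start.
- cradle_b: Fixed black storage cradle 174 (its x) x 86 mm. Origin: centre of its underside, on the bench. The nest lies on its floor, 6 mm above the origin, along x either way round; grey corner guides rise 8 mm above the floor and leave 6 mm play all round. The long sides are open over 118 mm for fingers. Holds the green nest at the start.
- mat: Fixed ribbed light grey rubber mat 165 (its x) x 85 x 3 mm, empty at the start: the free spot for setting a nest down. Origin: centre of its underside. Drive clear of the tall red test jig that stands on the left of the bench (x over 0.42 m, y over 0.25 m, 0.35 m tall).
- tray: Fixed open yellow plastic tray for tested parts, 90 x 90 mm outside, 16 mm high, walls and floor 3 mm thick, empty at the start. Origin: centre of its underside. Keep the wrist clear of the big monitor over the right half of the bench (lower edge 0.46 m up, running from about x 0.40, y -0.45 to x 0.72, y -0.02).
- transformer_nest: Loose plate 150 x 62 x 14 mm, 0.14 to 0.26 kg. Origin: centre of its underside, x along the 150 mm, z up. Grasp across its 62 mm width at mid-length, at the black ribbed strips. White, with a pocket 37 x 39 mm, 5 mm deep, at its centre (floor 9 mm above the origin), in which the transformer stands at the start. Lies on the test base at the start.
- board_nest: Loose plate 150 x 62 x 14 mm, 0.14 to 0.26 kg. Origin: centre of its underside, x along the 150 mm, z up. Grasp across its 62 mm width at mid-length, at the black ribbed strips. Orange, with one long pocket 138 (along x) x 42 mm, 4 mm deep, at its centre (floor 10 mm above the origin), which takes the power board with 6 mm play. Lies in a cradle at the start.
- terminal_nest: Loose plate 150 x 62 x 14 mm, 0.14 to 0.26 kg. Origin: centre of its underside, x along the 150 mm, z up. Grasp across its 62 mm width at mid-length, at the black ribbed strips. Green, with three empty cross pockets 21 x 39 mm for terminal blocks. Not needed now: it stays in its cradle.
- transformer: Loose yellow ferrite transformer with black sides, 25 (x) x 27 (y) x 23 (z) mm, 45 g. Origin: centre of its underside, z up. Grasp across x or y. In its nest its upper 17 mm stand free above the plate.
- board: Loose green power supply board 125 (x) x 30 (y) x 19 mm, about 85 g, flat on the bench, parts upward. Origin: centre of its underside, z up. Its edges are only 2 mm thick; grasp across y at its yellow transformer (18 mm wide, 20 mm long, centred at x = +22 mm, 3 to 16 mm above the origin) or at its grey screw terminals (30 mm wide, 14 mm long, at x = -55 mm, up to 18 mm).

How it is judged:
By the outcome, as a careful person would: the job done as asked, in the order asked, and still so for the second after the job is handed in, with the robot touching nothing.
It also fails if it takes over 112 s, if anything falls off the work surface, if the arm or the gripper's body presses on something with over 40 N, if the wrist force passes 120 N, or if a joint passes its speed limit or range.

## Robot

A 6-joint arm with a two-finger parallel gripper is mounted at the origin on a cart in front of the work surface, level with it; the furniture and walls round the work are solid. World frame = base frame: x ahead of the robot, y to its left, z up, the work surface at z = 0. Lengths are in m, angles in rad, forces in N, time in s.
With the tool pointing down it reaches from about 0.375 to 0.9 m from the base axis. Payload 3.1 kg.
Tool frame: the origin (TCP) lies midway between the tips of the shut fingers; the grasp point (between the pads) lies env.tcp_to_grasp behind it (env.tcp_to_grasp is the distance from the TCP to the grasp point, in m); z points along the fingers, y is the line along which they close (so a half turn about z gives the same grasp; the last joint's range is limited). The gripper opens to 87 mm and grips with 3 to 60 N. Pads are 19 mm wide; open, the fingers measure 117 mm over their backs; the gripper's body (75 mm by 190 mm) begins 51 mm behind the grasp point.
Start: joints at [1.079, 0.527, 1.433, -0, 1.181, -0.178], TCP at [0.192, 0.595, 0.223] pointing down, gripper open.
Joint ranges: [-3.08, 3.08], [-0.75, 2.2], [0.22, 2.44], [-1.43, 4.57], [0, 2.65], [-2.85, 2.85]. Speed limits (rad/s): [2.79, 2.79, 3.14, 3.14, 3.14, 3.14].

## Interface

Orientations are given as a 3x3 rotation matrix whose columns are the frame's x, y, z axes.
In Python, from workcell import monitor, read_camera, camera_model, workorder, env gives the robot as it stands. The module is installed in compiled form; this text tells all that it offers.
- The arm moves only by the tool apply_moves, never from a script. Its argument "plan" is a list of rows, each a list of 7 numbers: the shift along the tool's x, y, z as a fraction of full scale, then the turn, a rotation vector about the tool's x, y, z as a fraction of full scale, then the closure, from 0 (fully open) to 1 (shut). In form: [[x, y, z, rx, ry, rz, hand], ...]. A call has 1 to 20 rows; each row shifts and turns the commanded pose from where the row before left it, along the tool's axes as they then stand; what a row does not reach is not made up. Full scale, the value 1, is 2 cm for a shift and 6 degrees for a turn. A row lasts 1/8 s, in which the tool goes at most 62.5 mm and 10.7 degrees, less where a joint would pass 70% of its speed; a pose out of reach is approached as far as the arm can. A call with a number of a shift or a turn outside -1 to 1 is refused whole. A call with a gripper value outside its range is refused whole. The fingers move at their own pace and stop on an object; the grip force is fixed at half the most. Time passes only in rows, so rows that do not move let the fingers close. It gives the time, the measured TCP pose, the force, the opening and the grip force at its end, in the units of the state.
- monitor.get_obs(): the state, without advancing time (a new reading comes with each control period).
- read_camera(name): name is "scene" or "top"; returns the picture (480x640x3 uint8, red, green, blue); there is no depth.
- camera_model(name): a dict with "fx", "fy", "cx", "cy" (pixels), "extrinsics" (4x4, takes a point from camera to world coordinates). Camera axes: x right, y up, looking along -z (the intrinsics and any distortion apply to the point x, -y, -z); pixel columns grow to the right and rows downward; lengths in m; the calibration is good to about 2 mm. A picture is of the moment at which its call begins. camera_model takes no time and is no camera call.
- workorder.job_done(): hands the job in; it is judged then, once.
The state is a dict: "t": time; "joint_pos": joint angles; "qd": joint speeds; "effort": joint torques, N m; "tcp_pos": TCP position; "ee_rot": TCP orientation; "force": force on the tool from outside, world axes, zero at the start; "wrist_torque": the same for the moment, N m; "gripper_width": opening from 0.0 (shut) to 1.0 (fully open); "gripper_force": force on a finger pad.
Only numpy, scipy, OpenCV 4.12 (cv2) and the standard library are available. Lean on these libraries where they do the work, as an engineer would, in place of code of your own. Each camera call takes 0.05 s, during which the arm holds its last target. There are 200 camera calls.

## Working session

There is one attempt and no reset: what is moved stays moved. The work goes in short steps, Python scripts to look and compute and a tool call to move; the robot and the scene stay as the last step left them, time stands still between calls to the robot, and variables do not carry over. Pictures are saved under pics/ and viewed, at most 14 in all, crops included, and the job is handed in when it is done.

Besides the shell and the picture viewer there is one more tool, called after ">>>" as name(argument=value, ...) on one line, values as JSON. apply_moves: Moves the arm, as the interface text tells. Shift numbers are shares of 2 cm and turn numbers shares of 6 degrees, none past 1 either way. Its arguments: {"type":"object","properties":{"plan":{"type":"array","items":{"type":"array","items":{"type":"number","minimum":-1,"maximum":1}}}},"required":["plan"]}

```bash
mkdir -p pics; python3 - <<'E'
from workcell import monitor, read_camera, camera_model, env
import cv2
for n in("scene","top"):
    im=read_camera(n); cv2.imwrite(f"pics/{n}0.png",im[:,:,::-1]); m=camera_model(n); print(n,m)
o=monitor.get_obs(); print(o, env.tcp_to_grasp)
E
```

```text
scene {'fx': 566.6133312896492, 'fy': 566.6133312896492, 'cx': 322.3668971790625, 'cy': 236.38928971949423, 'extrinsics': array([[-0.82357056,  0.44323086, -0.35394622,  0.15379668],
       [-0.5670933 , -0.63055275,  0.52991359,  0.39651173],
       [ 0.0116923 ,  0.63714177,  0.77065794,  0.78560467],
       [ 0.        ,  0.        ,  0.        ,  1.        ]])}
top {'fx': 476.71842185436986, 'fy': 476.71842185436986, 'cx': 322.67637650260093, 'cy': 243.86955727979438, 'extrinsics': array([[ 0.04617281,  0.97751555, -0.20574603,  0.32626604],
       [-0.99892029,  0.04412418, -0.01453678, -0.08385966],
       [-0.00513156,  0.20619509,  0.97849745,  0.89918881],
       [ 0.        ,  0.        ,  0.        ,  1.        ]])}
{'t': 0.1, 'joint_pos': array([ 1.07951312e+00,  5.28379849e-01,  1.43379791e+00,  2.70885086e-05,
        1.18140139e+00, -1.78523446e-01]), 'qd': array([-0.00108486, -0.00265749, -0.00278287, -0.001454  , -0.00128141,
        0.00038294]), 'effort': array([-5.10446553e-04, -4.40986741e+01, -1.77150249e+01,  6.35060482e-02,
        5.34101960e-02, -3.72834188e-05]), 'tcp_pos': array([0.19195994, 0.59408493, 0.22165786]), 'ee_rot': array([[-9.51484703e-01,  3.07694556e-01, -9.59240943e-04],
       [ 3.07695819e-01,  9.51483187e-01, -1.73972604e-03],
       [ 3.77397400e-04, -1.95047714e-03, -9.99998027e-01]]), 'force': array([ 0.18448354,  0.06506907, -0.63742627]), 'wrist_torque': array([-0.00716562, -0.02327265,  0.01599794]), 'gripper_force': 0.0, 'gripper_width': 0.9991056321193336} 0.0187
```

View pics/top0.png

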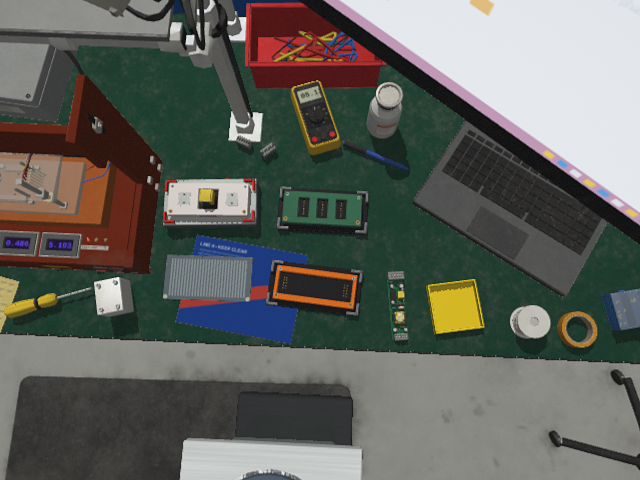

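View pics/scene0.png

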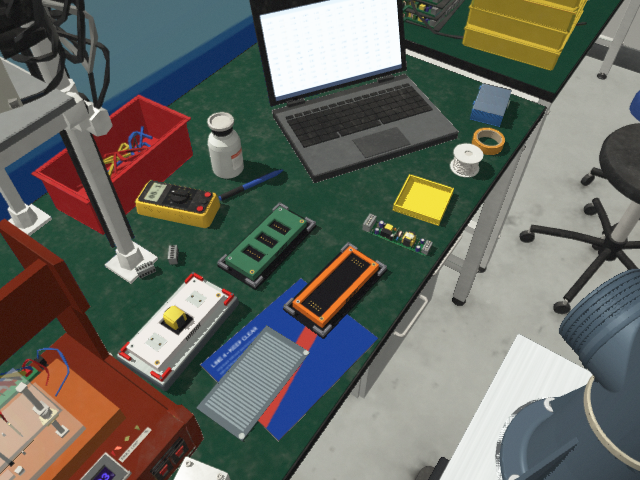

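Top view: base with white nest (210,201), transformer (208,197), green nest (323,208), orange nest (315,287), mat (208,278), board (399,306, along the column direction), tray (456,306). The scene view shows the same layout, with nothing in the way of the pieces.

```bash
cat > h.py <<'E'
import numpy as np, cv2
from workcell import monitor, read_camera, camera_model
def ray(n,uv,z):
    m=camera_model(n); uv=np.atleast_2d(np.asarray(uv,float)); E=m["extrinsics"]
    d=np.c_[(uv[:,0]-m["cx"])/m["fx"],-(uv[:,1]-m["cy"])/m["fy"],-np.ones(len(uv))]@E[:3,:3].T
    o=E[:3,3]; return (o+d*((z-o[2])/d[:,2])[:,None])[:,:2]
def big(n,im,roi,lo,hi,z,close=5):
    x0,y0,x1,y1=roi; hsv=cv2.cvtColor(im,cv2.COLOR_RGB2HSV)
    m=np.zeros(im.shape[:2],np.uint8); m[y0:y1,x0:x1]=cv2.inRange(hsv,lo,hi)[y0:y1,x0:x1]
    if close: m=cv2.morphologyEx(m,cv2.MORPH_CLOSE,np.ones((close,close),np.uint8))
    c=max(cv2.findContours(m,cv2.RETR_EXTERNAL,cv2.CHAIN_APPROX_NONE)[0],key=cv2.contourArea)[:,0]
    p=ray(n,c,z); (cx,cy),(w,h),a=cv2.minAreaRect((p*1000).astype(np.float32))
    if w<h: w,h,a=h,w,a-90
    return np.round([cx,cy,w,h,(a+90)%180-90],1), c.mean(0).round(0)
E
python3 - <<'E'
from h import *
T=cv2.imread("pics/top0.png")[:,:,::-1].copy(); S=cv2.imread("pics/scene0.png")[:,:,::-1].copy()
wh=((0,0,150),(180,60,255)); ora=((6,150,120),(18,255,255)); yel=((22,130,90),(35,255,255)); gr=((0,0,90),(180,50,200))
def r(k,*a):
    print(k,*big(*a))
r("whiteT","top",T,(160,172,262,228),*wh,.040); r("whiteS","scene",S,(110,265,250,390),*wh,.040)
r("oraT","top",T,(262,255,370,320),*ora,.020); r("oraS","scene",S,(280,235,390,340),*ora,.020)
r("trayT","top",T,(420,270,495,340),*yel,.016); r("trayS","scene",S,(385,170,460,230),*yel,.016)
r("trfT","top",T,(190,180,225,215),*yel,.058,0); r("trfS","scene",S,(155,295,200,340),*yel,.058,0)
r("matT","top",T,(155,250,258,305),*gr,.003); r("matS","scene",S,(190,320,315,445),*gr,.003)
r("btrfT","top",T,(385,265,415,345),(18,90,90),(35,255,255),.016,0);
c=np.hstack([cv2.resize(T[180:330,150:275],None,fx=3.2,fy=3.2),cv2.resize(T[262:350,370:420],(273,480))])
cv2.imwrite("pics/a.png",c[:,:,::-1])
s=cv2.resize(S[205:265,355:445],None,fx=6,fy=6,interpolation=cv2.INTER_CUBIC)
t=cv2.resize(T[265:345,380:420],None,fx=6,fy=6,interpolation=cv2.INTER_CUBIC)
q=np.zeros((480,790,3),np.uint8); q[:360,:540]=s; q[:,545:785]=t; cv2.imwrite("pics/b.png",q[:,:,::-1])
E
```

```text
whiteT [587.5 145.9 171.5  75.7 -83.6] [208. 198.]
whiteS [576.5 150.8 172.3  86.8 -86.3] [169. 331.]
oraT [430.3 -59.4 150.3  63.5  85. ] [315. 286.]
oraS [429.8 -59.7 156.6  65.9  85. ] [335. 286.]
trayT [ 406.7 -318.8   94.3   91.3  -80.1] [455. 306.]
trayS [ 405.6 -317.2  105.3   92.2  -80.1] [423. 199.]
trfT [585.1 148.4  25.6  24.9  88.5] [206. 195.]
trfS [581.6 150.8  34.1  29.5  -0.6] [174. 317.]
matT [439.8 144.5 163.6  84.  -89.7] [208. 278.]
matS [453.1 141.5 164.6 109.4 -89.4] [250. 381.]
btrfT [ 422.8 -219.9   13.3   11.1    0.8] [401. 294.]
```

View pics/b.png

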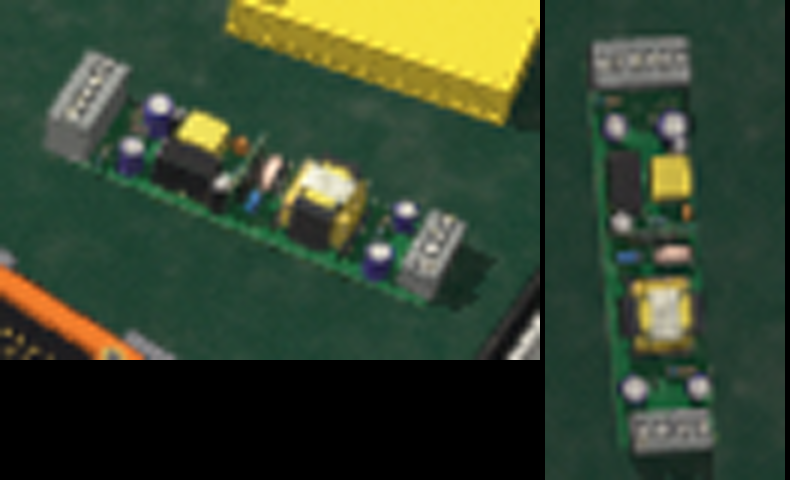

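View pics/a.png

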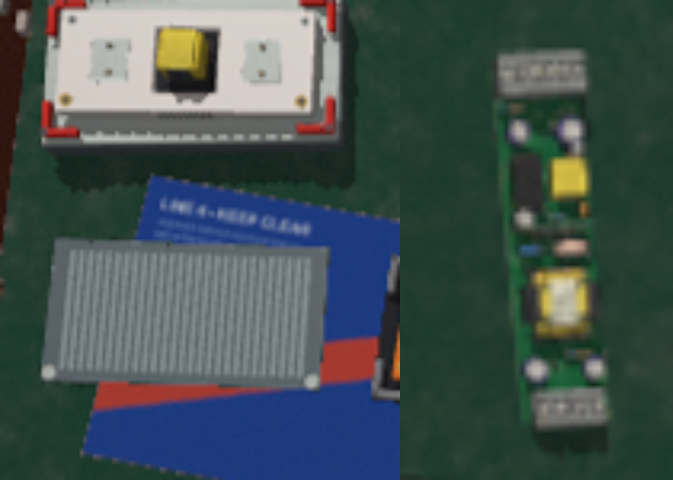

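Board: big screw terminals at top pixel (396,275), its transformer at (400,317), so board +x points toward the robot. The white nest sits inside red guides, tilted a degree or so. I refine the base, nest, cradle and board next.

```bash
python3 - <<'E'
from h import *
T=cv2.imread("pics/top0.png")[:,:,::-1].copy(); S=cv2.imread("pics/scene0.png")[:,:,::-1].copy()
for v in (200,215,230):
    try: print("white",v,*big("top",T,(160,172,262,228),(0,0,v),(180,40,255),.040,3))
    except Exception as e: print(e)
def red(n,im,roi,z):
    x0,y0,x1,y1=roi;h=cv2.cvtColor(im,cv2.COLOR_RGB2HSV)
    m=(cv2.inRange(h,(0,150,120),(5,255,255))|cv2.inRange(h,(172,150,120),(180,255,255)))[y0:y1,x0:x1]
    k,l,st,ce=cv2.connectedComponentsWithStats(m)
    ys,xs=np.nonzero(m); p=ray(n,np.c_[xs+x0,ys+y0],z)
    print("red",cv2.minAreaRect((p*1000).astype(np.float32)),[(s.tolist()) for s in st[1:] if s[4]>8])
red("top",T,(158,172,262,228),.033)
# black/grey cradle outlines: orange cradle region non-green, print corner-guide comps (grey)
h=cv2.cvtColor(T,cv2.COLOR_RGB2HSV)
for nm,roi in(("ca",(262,255,370,320)),("board",(385,265,415,345))):
    x0,y0,x1,y1=roi; m=cv2.inRange(h,(0,0,100),(180,45,255))[y0:y1,x0:x1]
    k,l,st,ce=cv2.connectedComponentsWithStats(m)
    for s,c in zip(st[1:],ce[1:]):
        if s[4]>6: u=c+[x0,y0]; print(nm,u.round(1),s[4],(ray("top",u,.014 if nm=="ca" else .018)*1000).round(1))
m=camera_model
for n,uv,z in(("top",(400,317.5),.016),("top",(396.2,275.3),.018),("top",(401.3,336.7),.015),("scene",(355+325/6,205+185/6),.016),("scene",(355+98/6,205+80/6),.018)):
    print(n,(ray(n,uv,z)*1000).round(1))
E
```

```text
white 200 [584.5 149.7 149.   60.8 -87.5] [208. 198.]
white 215 [584.7 144.9 139.3  56.9 -87.4] [213. 200.]
max() iterable argument is empty
red ((585.1649169921875, 149.2234649658203), (83.72200012207031, 171.66705322265625), 3.3273563385009766) [[86, 7, 11, 11, 35], [6, 8, 12, 11, 37], [5, 39, 11, 11, 36], [94, 39, 2, 8, 16], [85, 47, 9, 2, 16]]
ca [274.9 263.2] 34 [[471.2  17.3]]
ca [356.3 270.5] 11 [[ 464.2 -136. ]]
ca [360.2 277. ] 18 [[ 452.3 -143.6]]
ca [269.4 299.5] 36 [[402.6  23.1]]
ca [353.8 310.6] 39 [[ 389.5 -133.8]]
board [395.5 274.8] 104 [[ 458.9 -208.9]]
board [391.4 285.5] 11 [[ 438.4 -201.6]]
board [401.1 285.9] 14 [[ 438.5 -219.7]]
board [392.1 301.7] 9 [[ 408.7 -203.5]]
board [399.5 317. ] 28 [[ 381.4 -217.4]]
board [394.5 329.3] 14 [[ 358.8 -208.6]]
board [405.4 329.1] 11 [[ 360.1 -228.3]]
board [401.  336.2] 71 [[ 347.1 -220.5]]
top [[ 380.6 -218.6]]
top [[ 458.  -210.3]]
top [[ 346.2 -221.6]]
scene [[ 382.4 -222. ]]
scene [[ 457.9 -217.1]]
```

```bash
cat > go.py <<'E'
import sys, numpy as np
from workcell import monitor
# usage: go.py x y z yaw_y(deg)   in m / deg -> remaining shift (tool units, axes after the turn) and turn units
x,y,z,a=map(float,sys.argv[1:5]); o=monitor.get_obs(); R=o["ee_rot"]; p=o["tcp_pos"]
cur=np.degrees(np.arctan2(R[1,1],R[0,1])); d=np.array([x,y,z])-p
t=np.radians(a); ex=np.array([-np.sin(t),np.cos(t),0]); ey=np.array([np.cos(t),np.sin(t),0])
f=lambda M:(M.T@d/.02).round(3)
print("t",round(o["t"],2),"pos",p.round(4),"yaw",cur.round(2),"tilt",R[:2,2].round(4),"w",round(o["gripper_width"],3),"F",o["force"].round(1))
print("rz",round((cur-a+90)%180/6-15,3),"shift now",f(R),"after turn",f(np.c_[ex,ey,[0,0,-1]]))
E
```

>>> apply_moves(plan=[[0,0,0,0,0,1,0],[0,0,0,0,0,1,0],[0,0,0,0,0,1,0],[0,0,0,0,0,1,0],[0,0,0,0,0,1,0],[0,0,0,0,0,1,0],[0,0,0,0,0,1,0],[0,0,0,0,0,1,0],[0,0,0,0,0,1,0],[0,0,0,0,0,1,0],[0,0,0,0,0,1,0],[-1,0.3,0,0,0,0.6,0],[-1,0.3,0,0,0,0,0],[-1,0.3,0,0,0,0,0],[-1,0.3,0,0,0,0,0],[-1,0.3,0,0,0,0,0],[-1,0.3,0,0,0,0,0],[-1,0.3,0,0,0,0,0],[-1,0.3,0,0,0,0,0],[-1,0.3,0,0,0,0,0]])

```text
t: 2.6
tcp_pos: [0.2557, 0.4163, 0.2226]
ee_rot: [[-0.043, 0.999, 0.0], [0.999, 0.043, 0.0], [0.0, 0.0, -1.0]]
force: [0.2, -0.3, 0.0]
gripper_width: 1.003
gripper_force: 0.0
```

```bash
python3 go.py .585 .149 .12 2.5
```

```text
t 2.6 pos [0.2557 0.4163 0.2226] yaw 2.47 tilt [0.0002 0.0001] w 1.003 F [ 0.2 -0.3  0. ]
rz -0.005 shift now [-14.065  15.873   5.132] after turn [-14.073  15.866   5.131]
```

>>> apply_moves(plan=[[-1,0.3,0,0,0,0,0],[-1,0.3,0,0,0,0,0],[-1,0.3,0,0,0,0,0],[-1,0.3,0,0,0,0,0],[-1,0.3,0,0,0,0,0],[-1,0.3,0,0,0,0,0],[-1,0.3,0,0,0,0,0],[-1,0.3,0,0,0,0,0],[-1,0.4,0,0,0,0,0],[-1,0.6,0,0,0,0,0],[-1,0.8,0,0,0,0,0],[-1,1,0,0,0,0,0],[-1,1,0.4,0,0,0,0],[-1,1,0.6,0,0,0,0],[0,1,0.6,0,0,0,0],[0,1,0.6,0,0,0,0],[0,1,0.6,0,0,0,0],[0,1,0.6,0,0,0,0],[0,1,0.6,0,0,0,0],[0,0.7,0.6,0,0,0,0]])

```text
t: 5.1
tcp_pos: [0.526, 0.1484, 0.1302]
ee_rot: [[-0.043, 0.999, 0.001], [0.999, 0.043, 0.0], [0.0, 0.001, -1.0]]
force: [1.1, -0.4, -0.4]
gripper_width: 0.996
gripper_force: 0.0
```

```bash
python3 go.py .585 .149 .043 2.5; python3 - <<'E'
from h import *
T=read_camera("top");S=read_camera("scene")
q=np.zeros((480,790,3),np.uint8)
q[:,:390]=cv2.resize(T[160:280,150:250],(390,480));q[:,400:]=cv2.resize(S[260:400,100:213],(390,480));cv2.imwrite("pics/c.png",q[:,:,::-1])
E
```

```text
t 5.1 pos [0.526  0.1484 0.1302] yaw 2.45 tilt [0.0007 0.    ] w 0.996 F [ 1.1 -0.4 -0.4]
rz -0.008 shift now [-0.097  2.943  4.361] after turn [-0.099  2.946  4.359]
```

View pics/c.png

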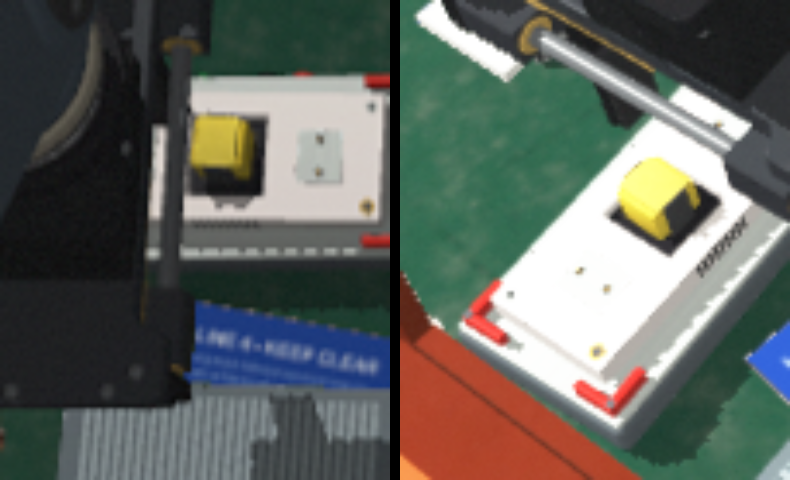

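Fingers straddle the white nest with the transformer between them (yellow at ~(225,140) in the left crop). Now finish centring and descend.

>>> apply_moves(plan=[[0,1,0.3,0,0,0,0],[0,1,0.5,0,0,0,0],[0,0.9,1,0,0,0,0],[0,0,1,0,0,0,0],[0,0,1,0,0,0,0],[0,0,0.5,0,0,0,0],[0,0,0,0,0,0,0.3]])

```text
t: 6.08
tcp_pos: [0.5822, 0.1515, 0.0443]
ee_rot: [[-0.043, 0.999, -0.002], [0.999, 0.043, -0.0], [-0.0, -0.002, -1.0]]
force: [-0.4, 0.5, 0.4]
gripper_width: 0.952
gripper_force: 0.0
```

```bash
python3 go.py .585 .149 .043 2.5
```

```text
t 6.08 pos [0.5822 0.1515 0.0443] yaw 2.48 tilt [-0.0017 -0.0001] w 0.952 F [-0.4  0.5  0.4]
rz -0.003 shift now [-0.13   0.135  0.063] after turn [-0.13   0.135  0.063]
```

>>> apply_moves(plan=[[-0.08,0.08,0,0,0,0,0.9],[0,0,0,0,0,0,0.9],[0,0,0,0,0,0,0.9],[0,0,0,0,0,0,0.9],[0,0,0,0,0,0,0.9],[0,0,0,0,0,0,0.9]])

```text
t: 6.82
tcp_pos: [0.5848, 0.1501, 0.0446]
ee_rot: [[-0.043, 0.999, 0.0], [0.999, 0.043, 0.0], [0.0, 0.0, -1.0]]
force: [0.4, 0.2, 0.5]
gripper_width: 0.304
gripper_force: 30.0
```

```bash
python3 go.py .406 -.318 .08 8
```

```text
t 6.83 pos [0.5848 0.1501 0.0446] yaw 2.48 tilt [0.0003 0.0001] w 0.304 F [0.4 0.2 0.5]
rz -0.92 shift now [-22.996  -9.945  -1.775] after turn [-21.932 -12.111  -1.771]
```

>>> apply_moves(plan=[[0,0,-0.6,0,0,0,0.9],[0,0,-1,0,0,0,0.9],[0,-0.3,-1,0,0,0,0.9],[-1,-0.6,-0.4,0,0,-0.3,0.9],[-1,-0.6,0,0,0,-0.3,0.9],[-1,-0.6,0,0,0,-0.3,0.9],[-1,-0.6,0,0,0,0,0.9],[-1,-0.6,0,0,0,0,0.9],[-1,-0.6,0,0,0,0,0.9],[-1,-0.6,0,0,0,0,0.9],[-1,-0.6,0,0,0,0,0.9],[-1,-0.6,0,0,0,0,0.9],[-1,-0.6,0,0,0,0,0.9],[-1,-0.6,0,0,0,0,0.9],[-1,-0.6,0,0,0,0,0.9],[-1,-0.6,0,0,0,0,0.9],[-1,-0.6,0,0,0,0,0.9],[-1,-0.6,0,0,0,0,0.9],[-1,-0.6,0,0,0,0,0.9],[-1,-0.6,0,0,0,0,0.9]])

```text
t: 9.32
tcp_pos: [0.4189, -0.2137, 0.1055]
ee_rot: [[-0.137, 0.991, 0.001], [0.991, 0.137, -0.001], [-0.001, 0.001, -1.0]]
force: [0.0, -0.7, -0.8]
gripper_width: 0.306
gripper_force: 30.0
```

```bash
python3 go.py .406 -.318 .0135 8
```

```text
t 9.32 pos [ 0.4189 -0.2137  0.1055] yaw 7.88 tilt [ 0.0007 -0.0006] w 0.306 F [ 0.  -0.7 -0.8]
rz -0.02 shift now [-5.077 -1.356  4.602] after turn [-5.077 -1.364  4.6  ]
```

>>> apply_moves(plan=[[-1,-0.2,0,0,0,0,0.9],[-1,-0.2,0,0,0,0,0.9],[-1,-0.2,0.4,0,0,0,0.9],[-1,-0.1,0.8,0,0,0,0.9],[-0.4,0,0.8,0,0,0,0.9],[0,0,0.8,0,0,0,0.9],[0,0,0.6,0,0,0,0.9],[0,0,0,0,0,0,0.9]])

```text
t: 10.32
tcp_pos: [0.4168, -0.3007, 0.0354]
ee_rot: [[-0.138, 0.99, -0.002], [0.99, 0.138, 0.003], [0.003, -0.002, -1.0]]
force: [-0.1, -0.4, 0.4]
gripper_width: 0.309
gripper_force: 30.0
```

```bash
python3 go.py .406 -.318 .0135 8
```

```text
t 10.32 pos [ 0.4168 -0.3007  0.0354] yaw 7.92 tilt [-0.0022  0.0026] w 0.309 F [-0.1 -0.4  0.4]
rz -0.013 shift now [-0.785 -0.649  1.092] after turn [-0.781 -0.653  1.093]
```

>>> apply_moves(plan=[[-0.4,-0.33,0,0,0,0,0.9],[-0.4,-0.33,0,0,0,0,0.9],[0,0,0.5,0,0,0,0.9],[0,0,0.5,0,0,0,0.9],[0,0,0.05,0,0,0,0.9],[0,0,0,0,0,0,0.9]])

```text
t: 11.08
tcp_pos: [0.4065, -0.3195, 0.0152]
ee_rot: [[-0.137, 0.991, -0.001], [0.991, 0.137, 0.001], [0.001, -0.0, -1.0]]
force: [-0.2, 0.9, -0.6]
gripper_width: 0.308
gripper_force: 30.0
```

```bash
python3 go.py .406 -.318 .0130 8
```

```text
t 11.07 pos [ 0.4065 -0.3195  0.0152] yaw 7.9 tilt [-0.0005  0.0007] w 0.308 F [-0.2  0.9 -0.6]
rz -0.017 shift now [ 0.077 -0.014  0.11 ] after turn [ 0.077 -0.014  0.11 ]
```

>>> apply_moves(plan=[[0,0,0.07,0,0,0,0.9],[0,0,0.06,0,0,0,0.9],[0,0,0,0,0,0,0.9],[0,0,0,0,0,0,0.9]])

```text
t: 11.58
tcp_pos: [0.4066, -0.3199, 0.013]
ee_rot: [[-0.137, 0.991, 0.0], [0.991, 0.137, -0.0], [-0.0, 0.0, -1.0]]
force: [-0.2, 0.4, -0.9]
gripper_width: 0.306
gripper_force: 30.0
```

>>> apply_moves(plan=[[0,0,0,0,0,0,0.55],[0,0,0,0,0,0,0.55],[0,0,0,0,0,0,0.55],[0,0,-0.5,0,0,0,0.55],[0,0,-1,0,0,0,0.55],[0,0,-1,0,0,0,0.55],[0,0,-1,0,0,0,0],[0,0,-0.5,0,0,0,0],[1,0.5,0,0,0,0.3,0],[1,0.5,0,0,0,0.3,0],[1,0.5,0,0,0,0.3,0],[1,0.5,0,0,0,0,0]])

```text
t: 13.08
tcp_pos: [0.4392, -0.2358, 0.093]
ee_rot: [[-0.043, 0.999, -0.0], [0.999, 0.043, 0.0], [0.0, -0.0, -1.0]]
force: [-0.0, -0.4, 0.5]
gripper_width: 0.978
gripper_force: 0.0
```

```bash
python3 - <<'E'
from h import *
T=read_camera("top");S=read_camera("scene")
q=np.zeros((480,790,3),np.uint8)
q[:,:390]=cv2.resize(T[240:360,410:508],(390,480));q[:,400:]=cv2.resize(S[150:250,370:451],(390,480));cv2.imwrite("pics/d.png",q[:,:,::-1])
E
python3 go.py .585 .1495 .03 2.5
```

```text
t 13.18 pos [ 0.4391 -0.2345  0.0929] yaw 2.62 tilt [-0.0012  0.0014] w 0.993 F [-0.2 -0.  -0.1]
rz 0.02 shift now [18.843  8.171  3.163] after turn [18.865  8.127  3.145]
```

View pics/d.png

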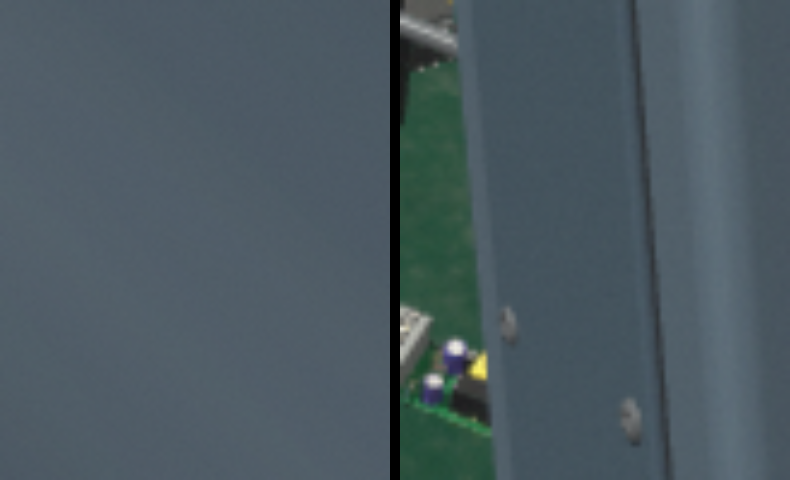

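The arm hides the tray in both views; I check it from the next position.

>>> apply_moves(plan=[[1,0.45,0,0,0,0,0],[1,0.45,0,0,0,0,0],[1,0.45,0,0,0,0,0],[1,0.45,0,0,0,0,0],[1,0.45,0,0,0,0,0],[1,0.45,0,0,0,0,0],[1,0.45,0,0,0,0,0],[1,0.45,0,0,0,0,0],[1,0.45,0,0,0,0,0],[1,0.45,0,0,0,0,0],[1,0.45,0,0,0,0,0],[1,0.45,0,0,0,0,0],[1,0.45,0,0,0,0,0],[1,0.45,0,0,0,0,0],[1,0.45,0,0,0,0,0],[1,0.45,0,0,0,0,0],[1,0.45,0,0,0,0,0],[1,0.45,0,0,0,0,0],[0.4,0,0,0,0,0,0],[0,0,0,0,0,0,0]])

```text
t: 15.68
tcp_pos: [0.5846, 0.1386, 0.0928]
ee_rot: [[-0.045, 0.999, -0.001], [0.999, 0.045, -0.0], [-0.0, -0.001, -1.0]]
force: [-0.7, -0.5, 0.1]
gripper_width: 0.999
gripper_force: 0.0
```

```bash
python3 - <<'E'
from h import *
T=read_camera("top");S=read_camera("scene")
q=np.zeros((480,790,3),np.uint8)
q[:,:390]=cv2.resize(T[260:350,415:488],(390,480));q[:,400:]=cv2.resize(S[155:245,380:453],(390,480));cv2.imwrite("pics/e.png",q[:,:,::-1])
E
python3 go.py .585 .1495 .03 2.5
```

```text
t 15.78 pos [0.5846 0.1377 0.0928] yaw 2.48 tilt [-0.0008 -0.0004] w 0.999 F [ 0.1  0.4 -0. ]
rz -0.003 shift now [0.588 0.047 3.141] after turn [0.587 0.044 3.142]
```

View pics/e.png

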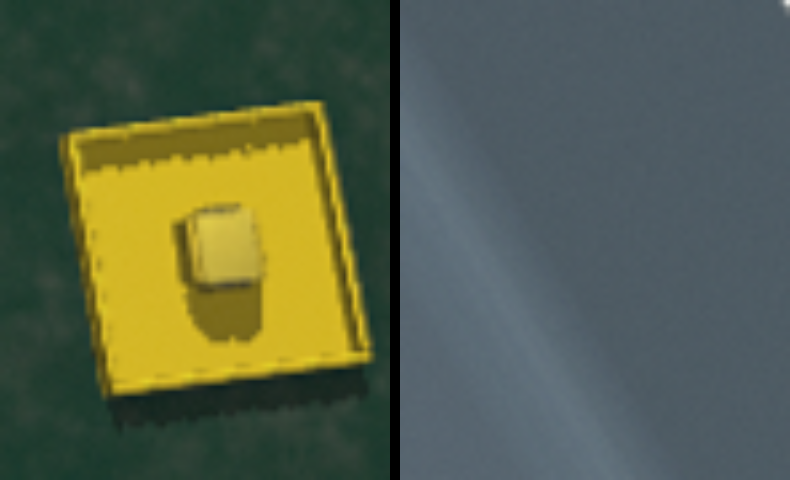

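The transformer stands upright in the middle of the tray (crop (225,245)). Now grip the white nest.

>>> apply_moves(plan=[[0.3,0.03,0,0,0,0,0],[0.28,0.02,0.6,0,0,0,0],[0,0,0.8,0,0,0,0],[0,0,0.8,0,0,0,0],[0,0,0.6,0,0,0,0],[0,0,0.33,0,0,0,0],[0,0,0,0,0,0,0],[0,0,0,0,0,0,0.5],[0,0,0,0,0,0,0.5],[0,0,0,0,0,0,0.5],[0,0,0,0,0,0,0.5],[0,0,0,0,0,0,0.5]])

```text
t: 17.27
tcp_pos: [0.5858, 0.1497, 0.0308]
ee_rot: [[-0.043, 0.999, 0.001], [0.999, 0.043, 0.0], [0.0, 0.001, -1.0]]
force: [-0.6, 0.3, 2.7]
gripper_width: 0.709
gripper_force: 30.0
```

```bash
python3 go.py .440 .1445 .05 0
```

```text
t 17.27 pos [0.5858 0.1497 0.0308] yaw 2.47 tilt [0.0005 0.    ] w 0.709 F [-0.6  0.3  2.7]
rz 0.412 shift now [ 0.056 -7.295 -0.966] after turn [-0.259 -7.291 -0.962]
```

>>> apply_moves(plan=[[0,0,-0.3,0,0,0,0.5],[0,0,-0.6,0,0,0,0.5],[0,0,-0.8,0,0,0,0.5],[0,-0.5,-0.4,0,0,0.2,0.5],[0,-0.9,0,0,0,0.2,0.5],[-0.06,-1,0,0,0,0,0.5],[-0.06,-1,0,0,0,0,0.5],[-0.06,-1,0,0,0,0,0.5],[-0.06,-1,0,0,0,0,0.5],[-0.06,-1,0.4,0,0,0,0.5],[0,-0.7,0.6,0,0,0,0.5],[0,-0.2,0.6,0,0,0,0.5],[0,0,0.4,0,0,0,0.5],[0,0,0,0,0,0,0.5]])

```text
t: 19.02
tcp_pos: [0.4397, 0.1427, 0.0323]
ee_rot: [[-0.001, 1.0, -0.0], [1.0, 0.001, -0.0], [-0.0, -0.0, -1.0]]
force: [-0.2, -0.1, -2.1]
gripper_width: 0.702
gripper_force: 30.0
```

```bash
python3 go.py .440 .1435 .0085 0
```

```text
t 19.02 pos [0.4397 0.1427 0.0323] yaw 0.06 tilt [-0.0001 -0.    ] w 0.702 F [-0.2 -0.1 -2.1]
rz 0.01 shift now [0.042 0.014 1.19 ] after turn [0.042 0.014 1.19 ]
```

>>> apply_moves(plan=[[0,0,0.5,0,0,0,0.5],[0,0,0.5,0,0,0,0.5],[0,0,0.2,0,0,0,0.5],[0,0,0.02,0,0,0,0.5],[0,0,0,0,0,0,0.5]])

```text
t: 19.65
tcp_pos: [0.4397, 0.1427, 0.0078]
ee_rot: [[-0.001, 1.0, -0.0], [1.0, 0.001, -0.0], [-0.0, -0.0, -1.0]]
force: [0.0, -0.1, -2.8]
gripper_width: 0.708
gripper_force: 30.0
```

>>> apply_moves(plan=[[0,0,0,0,0,0,0],[0,0,0,0,0,0,0],[0,0,0,0,0,0,0],[0,0,-0.6,0,0,0,0],[0,0,-1,0,0,0,0],[0,0,-1,0,0,0,0],[-0.5,0,-0.6,0,0,0.4,0],[-1,0,0,0,0,0.4,0],[-1,0,0,0,0,0,0],[-1,0,0,0,0,0,0],[-1,0,0,0,0,0,0],[-1,0,0,0,0,0,0],[-1,0,0,0,0,0,0],[-1,0,0,0,0,0,0],[-1,0,0,0,0,0,0],[-1,0,0,0,0,0,0],[-0.5,0,0,0,0,0,0],[0,0,0,0,0,0,0]])

```text
t: 21.9
tcp_pos: [0.4248, -0.0574, 0.0721]
ee_rot: [[0.085, 0.996, 0.0], [0.996, -0.085, -0.0], [0.0, 0.0, -1.0]]
force: [-0.2, 0.3, -0.0]
gripper_width: 1.002
gripper_force: 0.0
```

```bash
python3 go.py .430 -.0595 .010 -5; python3 - <<'E'
from h import *
T=read_camera("top")
print(big("top",T,(150,245,262,310),(0,0,200),(180,40,255),.017,3))
E
```

```text
t 21.9 pos [ 0.4248 -0.0574  0.0721] yaw -4.85 tilt [ 0.0002 -0.    ] w 1.002 F [-0.2  0.3 -0. ]
rz 0.024 shift now [-0.083  0.268  3.105] after turn [-0.082  0.268  3.105]Traceback (most recent call last):
  File "<stdin>", line 3, in <module>
  File "h.py", line 11, in big
    c=max(cv2.findContours(m,cv2.RETR_EXTERNAL,cv2.CHAIN_APPROX_NONE)[0],key=cv2.contourArea)[:,0]
      ~~~^^^^^^^^^^^^^^^^^^^^^^^^^^^^^^^^^^^^^^^^^^^^^^^^^^^^^^^^^^^^^^^^^^^^^^^^^^^^^^^^^^^^
ValueError: max() iterable argument is empty
```

>>> apply_moves(plan=[[-0.04,0.15,0.3,0,0,0,0],[-0.04,0.12,0.6,0,0,0,0],[0,0,0.8,0,0,0,0],[0,0,0.8,0,0,0,0],[0,0,0.5,0,0,0,0],[0,0,0.1,0,0,0,0],[0,0,0,0,0,0,0],[0,0,0,0,0,0,0.5],[0,0,0,0,0,0,0.5],[0,0,0,0,0,0,0.5],[0,0,0,0,0,0,0.5],[0,0,0,0,0,0,0.5]])

```text
t: 23.45
tcp_pos: [0.4307, -0.059, 0.0102]
ee_rot: [[0.082, 0.997, 0.001], [0.997, -0.082, -0.001], [-0.0, 0.001, -1.0]]
force: [0.0, -1.1, 3.6]
gripper_width: 0.708
gripper_force: 30.0
```

```bash
python3 go.py .585 .149 .09 2.7
```

```text
t 23.45 pos [ 0.4307 -0.059   0.0102] yaw -4.73 tilt [ 0.0013 -0.0005] w 0.708 F [ 0.  -1.1  3.6]
rz -1.238 shift now [10.999  6.839 -3.985] after turn [10.024  8.199 -3.99 ]
```

>>> apply_moves(plan=[[0,0,-0.3,0,0,0,0.5],[0,0,-0.7,0,0,0,0.5],[0,0,-1,0,0,0,0.5],[0,0,-1,0,0,0,0.5],[0.3,0.3,-1,0,0,-0.4,0.5],[0.8,0.7,0,0,0,-0.4,0.5],[1,0.8,0,0,0,-0.4,0.5],[1,0.8,0,0,0,0,0.5],[1,0.8,0,0,0,0,0.5],[1,0.8,0,0,0,0,0.5],[1,0.8,0,0,0,0,0.5],[1,0.8,0,0,0,0,0.5],[1,0.8,0,0,0,0,0.5],[1,0.8,0,0,0,0,0.5],[0.6,0.5,0,0,0,0,0.5],[0.2,0.2,0.5,0,0,0,0.5],[0,0,0.5,0,0,0,0.5],[0,0,0,0,0,0,0.5]])

```text
t: 25.7
tcp_pos: [0.5843, 0.1427, 0.0683]
ee_rot: [[-0.043, 0.999, -0.005], [0.999, 0.043, -0.0], [-0.0, -0.005, -1.0]]
force: [-0.1, -0.4, -2.0]
gripper_width: 0.708
gripper_force: 30.0
```

```bash
python3 go.py .5852 .1493 .0305 2.7
```

```text
t 25.7 pos [0.5843 0.1427 0.0683] yaw 2.44 tilt [-0.0047 -0.0005] w 0.708 F [-0.1 -0.4 -2. ]
rz -0.043 shift now [0.329 0.068 1.89 ] after turn [0.329 0.061 1.89 ]
```

>>> apply_moves(plan=[[0.2,0.04,0,0,0,-0.04,0.5],[0.13,0.02,0.3,0,0,0,0.5],[0,0,0.5,0,0,0,0.5],[0,0,0.4,0,0,0,0.5],[0,0,0,0,0,0,0.5]])

```text
t: 26.32
tcp_pos: [0.5863, 0.15, 0.0448]
ee_rot: [[-0.047, 0.999, -0.002], [0.999, 0.047, -0.0], [-0.0, -0.002, -1.0]]
force: [-0.1, 0.6, -2.1]
gripper_width: 0.705
gripper_force: 30.0
```

```bash
python3 go.py .5852 .1493 .0305 2.7
```

```text
t 26.32 pos [0.5863 0.15   0.0448] yaw 2.72 tilt [-0.0025 -0.0002] w 0.705 F [-0.1  0.6 -2.1]
rz 0.003 shift now [-0.031 -0.055  0.715] after turn [-0.032 -0.057  0.715]
```

>>> apply_moves(plan=[[-0.03,-0.05,0,0,0,0,0.5],[0,0,0.4,0,0,0,0.5],[0,0,0.3,0,0,0,0.5],[0,0,0.02,0,0,0,0.5],[0,0,0,0,0,0,0.5]])

```text
t: 26.95
tcp_pos: [0.5863, 0.1494, 0.0314]
ee_rot: [[-0.047, 0.999, -0.0], [0.999, 0.047, -0.0], [-0.0, -0.0, -1.0]]
force: [-0.2, -0.8, -2.6]
gripper_width: 0.705
gripper_force: 30.0
```

>>> apply_moves(plan=[[0,0,0,0,0,0,0],[0,0,0,0,0,0,0],[0,0,0,0,0,0,0],[0,0,-0.6,0,0,0,0],[0,0,-1,0,0,0,0],[0,0,-1,0,0,0,0],[-0.1,-0.6,0,0,0,0.22,0],[0,-1,0,0,0,0.23,0],[0,-1,0,0,0,0,0],[0,-1,0,0,0,0,0],[0,-1,0,0,0,0,0],[0,-1,0,0,0,0,0],[0,-1,0,0,0,0,0],[0,-0.6,0,0,0,0,0],[0,0,0,0,0,0,0]])

```text
t: 28.82
tcp_pos: [0.441, 0.1463, 0.0834]
ee_rot: [[-0.0, 1.0, -0.002], [1.0, 0.0, -0.0], [-0.0, -0.002, -1.0]]
force: [1.1, -0.5, 0.8]
gripper_width: 0.998
gripper_force: 0.0
```

```bash
python3 go.py .4397 .1427 .0078 0; python3 - <<'E'
from h import *
T=read_camera("top");S=read_camera("scene")
q=np.zeros((480,790,3),np.uint8)
q[:,:390]=cv2.resize(T[165:285,150:248],(390,480));q[:,400:]=cv2.resize(S[250:400,95:217],(390,480));cv2.imwrite("pics/f.png",q[:,:,::-1])
E
```

```text
t 28.82 pos [0.441  0.1463 0.0834] yaw 0.01 tilt [-0.0016 -0.0002] w 0.998 F [ 1.1 -0.5  0.8]
rz 0.002 shift now [-0.18  -0.057  3.78 ] after turn [-0.18  -0.063  3.78 ]
```

View pics/f.png

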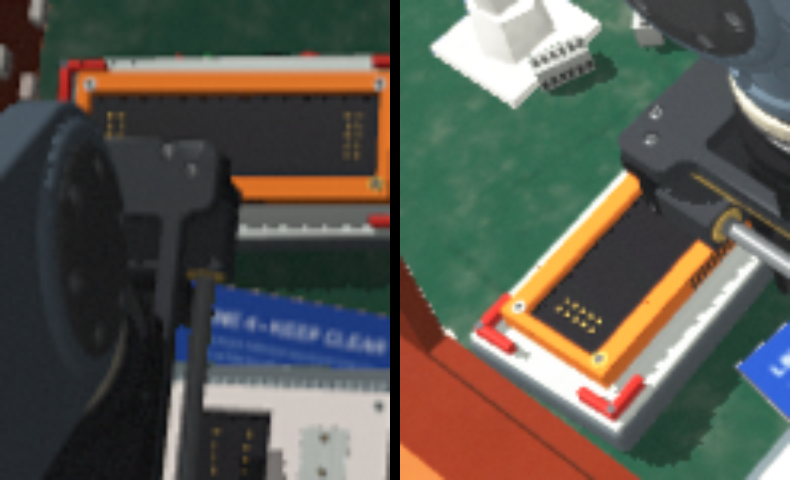

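The orange nest lies flat within the red guides. Now fetch the white nest from the mat.

>>> apply_moves(plan=[[-0.1,-0.05,0.5,0,0,0,0],[-0.08,0,0.8,0,0,0,0],[0,0,0.8,0,0,0,0],[0,0,0.8,0,0,0,0],[0,0,0.6,0,0,0,0],[0,0,0.24,0,0,0,0],[0,0,0,0,0,0,0],[0,0,0,0,0,0,0.5],[0,0,0,0,0,0,0.5],[0,0,0,0,0,0,0.5],[0,0,0,0,0,0,0.5],[0,0,0,0,0,0,0.5]])

```text
t: 30.42
tcp_pos: [0.4409, 0.1428, 0.009]
ee_rot: [[-0.0, 1.0, -0.001], [1.0, 0.0, -0.0], [-0.0, -0.001, -1.0]]
force: [-1.5, -0.4, 4.9]
gripper_width: 0.709
gripper_force: 30.0
```

>>> apply_moves(plan=[[0,0,-0.3,0,0,0,0.5],[0,0,-0.7,0,0,0,0.5],[0,0,-1,0,0,0,0.5],[0,0,-0.8,0,0,0,0.5],[-0.4,0,-0.2,0,0,0.4,0.5],[-0.8,0,0,0,0,0.4,0.5],[-1,0.07,0,0,0,0,0.5],[-1,0.07,0,0,0,0,0.5],[-1,0.07,0,0,0,0,0.5],[-1,0.07,0,0,0,0,0.5],[-1,0.07,0,0,0,0,0.5],[-1,0.07,0,0,0,0,0.5],[-1,0.07,0,0,0,0,0.5],[-1,0,0,0,0,0,0.5],[-0.6,0,0,0,0,0,0.5],[-0.2,0,0,0,0,0,0.5],[0,0,0,0,0,0,0.5],[0,0,0,0,0,0,0.5]])

```text
t: 32.67
tcp_pos: [0.4356, -0.0569, 0.0687]
ee_rot: [[0.083, 0.997, -0.0], [0.997, -0.083, 0.0], [0.0, -0.0, -1.0]]
force: [0.2, -0.7, -3.0]
gripper_width: 0.705
gripper_force: 30.0
```

```bash
python3 go.py .4305 -.059 .0115 -4.7; python3 - <<'E'
from h import *
T=read_camera("top");S=read_camera("scene")
h=cv2.cvtColor(T,cv2.COLOR_RGB2HSV)
cv2.imwrite("pics/g.png",np.hstack([cv2.resize(T[240:340,255:380],None,fx=3.2,fy=3.2),cv2.resize(S[220:345,275:400],(320,320))])[:,:,::-1])
E
```

```text
t 32.67 pos [ 0.4356 -0.0569  0.0687] yaw -4.75 tilt [-0.0004  0.0002] w 0.705 F [ 0.2 -0.7 -3. ]
rz -0.009 shift now [-0.126 -0.243  2.861] after turn [-0.125 -0.244  2.861]
```

View pics/g.png

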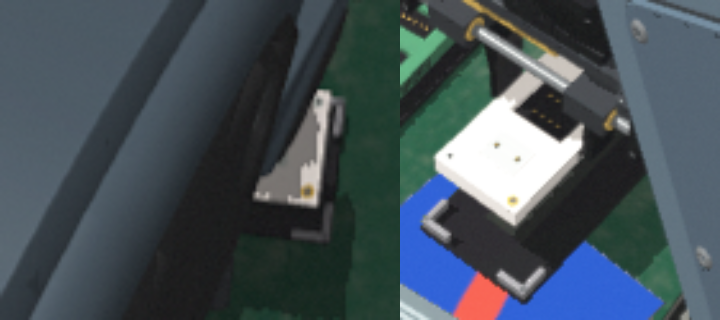

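The white nest hangs level over the black cradle, correctly oriented. Lower it.

>>> apply_moves(plan=[[-0.06,-0.12,0.3,0,0,0,0.5],[-0.06,-0.12,0.6,0,0,0,0.5],[0,0,0.6,0,0,0,0.5],[0,0,0.5,0,0,0,0.5],[0,0,0.2,0,0,0,0.5],[0,0,0,0,0,0,0.5]])

```text
t: 33.52
tcp_pos: [0.4307, -0.0593, 0.0244]
ee_rot: [[0.083, 0.997, -0.001], [0.997, -0.083, 0.0], [0.0, -0.001, -1.0]]
force: [-0.5, -0.2, -2.0]
gripper_width: 0.708
gripper_force: 30.0
```

```bash
python3 go.py .4305 -.059 .0120 -4.7
```

```text
t 33.52 pos [ 0.4307 -0.0593  0.0244] yaw -4.78 tilt [-0.0007  0.0003] w 0.708 F [-0.5 -0.2 -2. ]
rz -0.014 shift now [ 0.016 -0.011  0.619] after turn [ 0.017 -0.011  0.619]
```

>>> apply_moves(plan=[[0,0,0.3,0,0,0,0.5],[0,0,0.3,0,0,0,0.5],[0,0,0.04,0,0,0,0.5],[0,0,0,0,0,0,0.5],[0,0,0,0,0,0,0],[0,0,0,0,0,0,0],[0,0,0,0,0,0,0],[0,0,-0.6,0,0,0,0],[0,0,-1,0,0,0,0],[0,0,-1,0,0,0,0],[0,0,-1,0,0,0,0.4]])

```text
t: 34.9
tcp_pos: [0.4307, -0.0594, 0.0853]
ee_rot: [[0.083, 0.997, 0.0], [0.997, -0.083, -0.0], [-0.0, 0.0, -1.0]]
force: [-0.0, -0.3, 0.2]
gripper_width: 0.947
gripper_force: 0.0
```

>>> apply_moves(plan=[[0,0,0,0,0,1,0.4],[0,0,0,0,0,1,0.4],[0,0,0,0,0,1,0.4],[0,0,0,0,0,1,0.4],[0,0,0,0,0,1,0.4],[0,0,0,0,0,1,0.4],[0,0,0,0,0,1,0.4],[0,0,0,0,0,1,0.4],[0,0,0,0,0,1,0.4],[0,0,0,0,0,1,0.4],[0,0,0,0,0,1,0.4],[0,0,0,0,0,1,0.4],[0,0,0,0,0,1,0.4],[0,0,0,0,0,0.3,0.4],[0,0,0,0,0,0,0.4]])

```text
t: 36.78
tcp_pos: [0.4308, -0.0594, 0.0843]
ee_rot: [[0.995, 0.095, 0.0], [0.095, -0.995, -0.0], [0.0, 0.0, -1.0]]
force: [0.1, 1.6, -0.7]
gripper_width: 0.599
gripper_force: 0.0
```

```bash
python3 go.py .381 -.2185 .007 -84.4
```

```text
t 36.77 pos [ 0.4308 -0.0594  0.0843] yaw -84.52 tilt [ 0.0004 -0.0002] w 0.599 F [ 0.1  1.6 -0.7]
rz -0.02 shift now [-3.241  7.679  3.868] after turn [-3.255  7.673  3.867]
```

>>> apply_moves(plan=[[-0.4,0.9,0,0,0,0,0.4],[-0.4,1,0,0,0,0,0.4],[-0.4,1,0,0,0,0,0.4],[-0.4,1,0,0,0,0,0.4],[-0.4,1,0,0,0,0,0.4],[-0.4,1,0,0,0,0,0.4],[-0.4,1,0,0,0,0,0.4],[-0.4,0.8,0.5,0,0,0,0.4],[0,0,0.8,0,0,0,0.4],[0,0,0.7,0,0,0,0.4],[0,0,0,0,0,0,0.4],[0,0,0,0,0,0,0.4]])

```text
t: 38.28
tcp_pos: [0.3818, -0.2188, 0.0443]
ee_rot: [[0.995, 0.095, 0.0], [0.095, -0.995, -0.0], [0.0, 0.0, -1.0]]
force: [-0.1, -0.4, -0.1]
gripper_width: 0.602
gripper_force: 0.0
```

```bash
python3 go.py .381 -.2195 .007 -84.4; python3 - <<'E'
from h import *
S=read_camera("scene");T=read_camera("top")
cv2.imwrite("pics/i.png",np.hstack([cv2.resize(S[185:275,345:445],(440,396)),cv2.resize(T[260:350,375:455],(352,396))])[:,:,::-1])
E
```

```text
t 38.27 pos [ 0.3818 -0.2188  0.0443] yaw -84.55 tilt [ 0.0002 -0.0002] w 0.602 F [-0.1 -0.4 -0.1]
rz -0.025 shift now [-0.042  0.029  1.863] after turn [-0.042  0.029  1.863]
```

View pics/i.png

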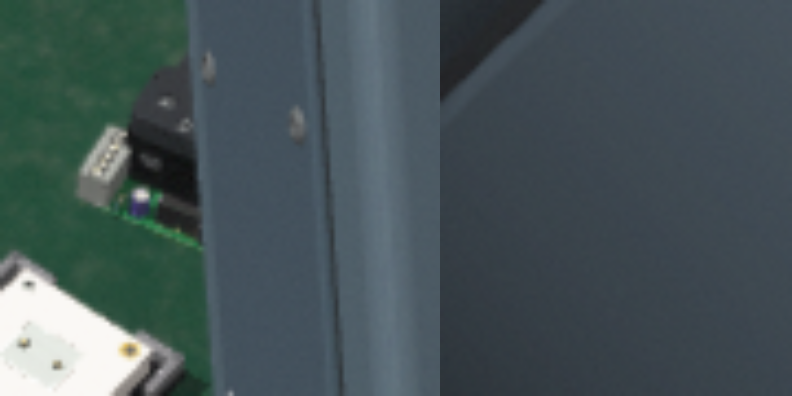

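The arm covers the board, but the visible terminal (crop (105,165)) is where I measured it, and the white nest's end is inside its guides. Descend and grip.

>>> apply_moves(plan=[[-0.04,0.03,0.5,0,0,0,0.4],[0,0,0.6,0,0,0,0.4],[0,0,0.5,0,0,0,0.4],[0,0,0.25,0,0,0,0.4],[0,0,0,0,0,0,0.4],[0,0,0,0,0,0,0.95],[0,0,0,0,0,0,0.95],[0,0,0,0,0,0,0.95],[0,0,0,0,0,0,0.95],[0,0,0,0,0,0,0.95]])

```text
t: 39.62
tcp_pos: [0.381, -0.2195, 0.0071]
ee_rot: [[0.996, 0.094, 0.0], [0.094, -0.996, -0.0], [0.0, 0.0, -1.0]]
force: [0.4, 0.7, 1.2]
gripper_width: 0.201
gripper_force: 30.0
```

```bash
python3 go.py .585 .149 .1 2.7
```

```text
t 39.62 pos [ 0.381  -0.2195  0.0071] yaw -84.59 tilt [ 0.0002 -0.0002] w 0.201 F [0.4 0.7 1.2]
rz -14.548 shift now [ 11.896 -17.378  -4.646] after turn [17.923 11.058 -4.645]
```

>>> apply_moves(plan=[[0,0,-0.4,0,0,0,0.95],[0,0,-0.8,0,0,0,0.95],[0,0,-1,0,0,0,0.95],[0,0,-1,0,0,0,0.95],[0,0,-1,0,0,-0.55,0.95],[0.3,-0.6,-0.4,0,0,-1,0.95],[0.3,-0.9,0,0,0,-1,0.95],[0.3,-0.9,0,0,0,-1,0.95],[0.3,-0.9,0,0,0,-1,0.95],[0.3,-0.9,0,0,0,-1,0.95],[0,0,0,0,0,-1,0.95],[0,0,0,0,0,-1,0.95],[0,0,0,0,0,-1,0.95],[0,0,0,0,0,-1,0.95],[0,0,0,0,0,-1,0.95],[0,0,0,0,0,-1,0.95],[0,0,0,0,0,-1,0.95],[0,0,0,0,0,-1,0.95],[0,0,0,0,0,-1,0.95],[0,0,0,0,0,0,0.95]])

```text
t: 42.12
tcp_pos: [0.378, -0.1315, 0.0993]
ee_rot: [[-0.046, 0.999, 0.0], [0.999, 0.046, -0.0], [-0.0, 0.0, -1.0]]
force: [0.3, -0.6, -1.2]
gripper_width: 0.195
gripper_force: 30.0
```

```bash
python3 go.py .585 .149 .1 2.7; python3 - <<'E'
from h import *
S=read_camera("scene");T=read_camera("top")
ora=((6,150,120),(18,255,255))
print(big("top",T,(160,172,262,228),*ora,.040,5),big("scene",S,(110,265,250,390),*ora,.040,5))
h=np.hstack([cv2.resize(T[120:320,150:430],(560,400)),cv2.resize(S[180:380,290:410],(240,400))])
cv2.imwrite("pics/j.png",h[:,:,::-1])
E
```

```text
t 42.12 pos [ 0.378  -0.1315  0.0993] yaw 2.65 tilt [ 0.0002 -0.0001] w 0.195 F [ 0.3 -0.6 -1.2]
rz -0.008 shift now [13.533 10.989 -0.037] after turn [13.524 11.001 -0.037]
(array([584.8, 148.7, 151.5,  62.6, -88.3]), array([211., 197.])) (array([582.7, 146.5, 154. ,  69.3, -87. ]), array([176., 323.]))
```

View pics/j.png

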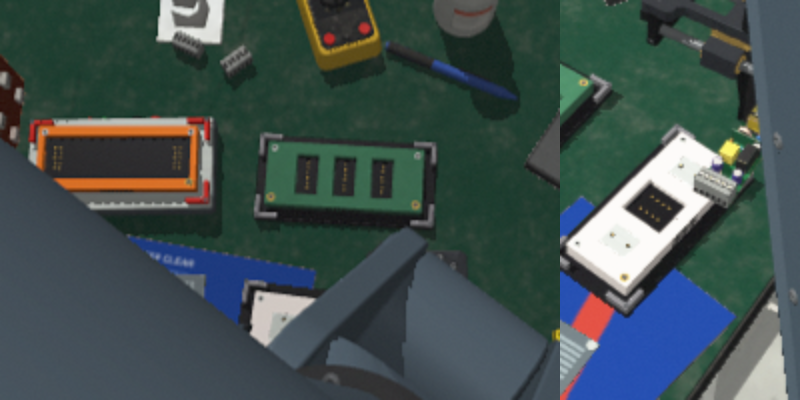

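The base with the orange nest (inside red guides), the green nest undisturbed, white nest in its cradle, and the board in the gripper with its big terminals pointing to +y. Travel to the base.

```bash
python3 go.py .5862 .1268 .0435 2.7
```

```text
t 42.23 pos [ 0.378  -0.1316  0.0992] yaw 2.62 tilt [ 0.0002 -0.0002] w 0.2 F [ 0.3 -0.2 -1. ]
rz -0.013 shift now [12.431 10.988  2.784] after turn [12.416 11.005  2.784]
```

>>> apply_moves(plan=[[0.6,0.5,0,0,0,0,0.95],[1,0.9,0,0,0,0,0.95],[1,0.9,0,0,0,0,0.95],[1,0.9,0,0,0,0,0.95],[1,0.9,0,0,0,0,0.95],[1,0.9,0,0,0,0,0.95],[1,0.9,0,0,0,0,0.95],[1,0.9,0,0,0,0,0.95],[1,0.9,0,0,0,0,0.95],[1,0.9,0,0,0,0,0.95],[1,0.9,0,0,0,0,0.95],[1,0.9,0.3,0,0,0,0.95],[0.6,0.6,0.6,0,0,0,0.95],[0.2,0.3,0.6,0,0,0,0.95],[0,0,0.2,0,0,0,0.95],[0,0,0,0,0,0,0.95]])

```text
t: 44.22
tcp_pos: [0.5909, 0.1261, 0.0642]
ee_rot: [[-0.047, 0.999, -0.003], [0.999, 0.047, -0.0], [-0.0, -0.003, -1.0]]
force: [-0.5, -0.1, -1.7]
gripper_width: 0.198
gripper_force: 30.0
```

```bash
python3 go.py .5862 .1268 .0435 2.7
```

```text
t 44.23 pos [0.5909 0.1261 0.0642] yaw 2.67 tilt [-0.0026 -0.0003] w 0.198 F [-0.5 -0.1 -1.7]
rz -0.004 shift now [ 0.044 -0.23   1.033] after turn [ 0.044 -0.233  1.033]
```

>>> apply_moves(plan=[[0.03,-0.23,0,0,0,0,0.95],[0,0,0.4,0,0,0,0.95],[0,0,0,0,0,0,0.95],[0,0,0,0,0,0,0.95]])

```text
t: 44.72
tcp_pos: [0.5875, 0.1271, 0.0569]
ee_rot: [[-0.047, 0.999, 0.0], [0.999, 0.047, -0.0], [-0.0, 0.0, -1.0]]
force: [0.5, -0.2, -0.6]
gripper_width: 0.195
gripper_force: 30.0
```

```bash
python3 go.py .5862 .1268 .0435 2.7;  python3 - <<'E'
from h import *
S=read_camera("scene");T=read_camera("top")
cv2.imwrite("pics/k.png",np.hstack([cv2.resize(S[255:395,100:240],(420,420)),cv2.resize(T[165:245,155:265],(375,420))])[:,:,::-1])
E
```

```text
t 44.73 pos [0.5875 0.1271 0.0569] yaw 2.72 tilt [ 0.0001 -0.    ] w 0.195 F [ 0.5 -0.2 -0.6]
rz 0.003 shift now [-0.014 -0.066  0.672] after turn [-0.014 -0.066  0.672]
```

View pics/k.png

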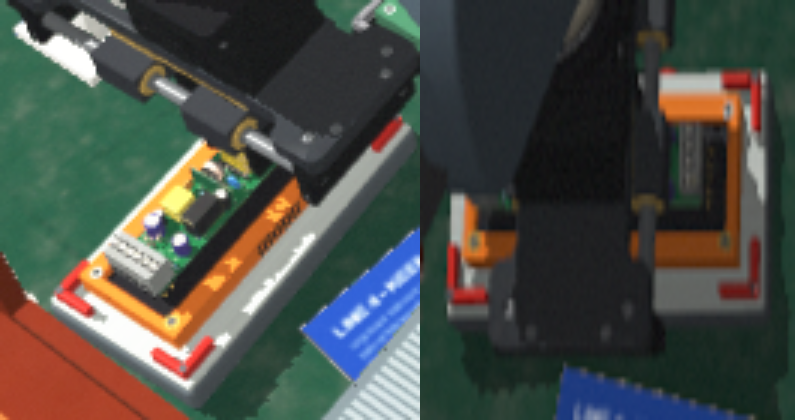

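The board is level above the long pocket; the end gaps (about 8 mm at each end after allowing for its height) agree with a centred placement. Lower and release.

>>> apply_moves(plan=[[-0.02,-0.06,0.1,0,0,0,0.95],[0,0,0.3,0,0,0,0.95],[0,0,0.2,0,0,0,0.95],[0,0,0.07,0,0,0,0.95],[0,0,0,0,0,0,0.95],[0,0,0,0,0,0,0.95]])

```text
t: 45.58
tcp_pos: [0.5864, 0.1267, 0.0436]
ee_rot: [[-0.047, 0.999, 0.0], [0.999, 0.047, 0.0], [-0.0, 0.0, -1.0]]
force: [0.4, 0.1, -1.1]
gripper_width: 0.197
gripper_force: 30.0
```

```bash
python3 go.py .5862 .1268 .0432 2.7
```

```text
t 45.58 pos [0.5864 0.1267 0.0436] yaw 2.72 tilt [0.0003 0.    ] w 0.197 F [ 0.4  0.1 -1.1]
rz 0.003 shift now [ 0.004 -0.01   0.019] after turn [ 0.004 -0.01   0.019]
```

>>> apply_moves(plan=[[0,0,0.02,0,0,0,0.95],[0,0,0,0,0,0,0.7],[0,0,0,0,0,0,0.5],[0,0,0,0,0,0,0.4],[0,0,-0.4,0,0,0,0.4],[0,0,-1,0,0,0,0.4],[0,0,-1,0,0,0,0.4],[0,0,-1,0,0,0,0.4],[-0.7,0,-0.5,0,0,0,0.4],[-1,-0.3,0,0,0,0,0.4],[-1,-0.3,0,0,0,0,0.4],[-1,-0.3,0,0,0,0,0.4],[-1,-0.3,0,0,0,0,0.4],[-1,-0.3,0,0,0,0,0.4],[-1,-0.3,0,0,0,0,0.4],[-1,-0.3,0,0,0,0,0.4],[-1,-0.3,0,0,0,0,0.4],[-1,-0.3,0,0,0,0,0.4],[-1,-0.3,0,0,0,0,0.4],[0,0,0,0,0,0,0.4]])

```text
t: 48.08
tcp_pos: [0.536, -0.0916, 0.121]
ee_rot: [[-0.044, 0.999, -0.0], [0.999, 0.044, 0.0], [0.0, -0.0, -1.0]]
force: [-0.2, 0.4, 0.6]
gripper_width: 0.602
gripper_force: 0.0
```

```bash
python3 - <<'E'
from h import *
S=read_camera("scene");T=read_camera("top")
h=np.vstack([cv2.resize(T[165:235,155:375],(792,252)),np.hstack([cv2.resize(S[255:395,100:240],(320,320)),cv2.resize(S[165:345,190:460],(472,320))])])
cv2.imwrite("pics/l.png",h[:,:,::-1])
E
```

```text
(no output)
```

View pics/l.png

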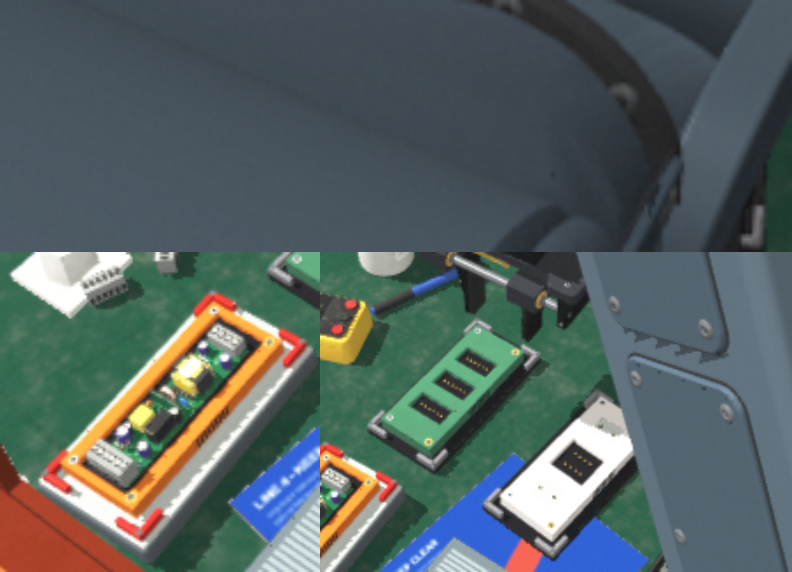

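The board lies flat in the orange nest's pocket (crop (170,400)). The orange nest is inside the red guides, the white nest is in the black cradle and the green nest has not moved. The gripper hangs free, so I hand the job in.

```bash
python3 -c "
from workcell import workorder
print(workorder.job_done())"
```

```text
the job is handed in; nothing more can be done
None
```

The changeover is done and handed in at about 48 s; the verdict wasn't shown. The transformer stands upright in the yellow tray, the orange nest is on the base with the power board flat in its pocket, the white nest is in the orange nest's old cradle, and the green nest was left where it lay.

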